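# Unstack the kitchen containers onto their own mats

### The arm

A 7-joint arm with a two-finger parallel gripper is mounted at the origin on a cart in front of the work surface, level with it; the furniture and walls round the work are solid. World frame = base frame: x ahead of the robot, y to its left, z up, the work surface at z = 0. Lengths are in m, angles in rad, forces in N, time in s.
With the tool pointing down it reaches from about 0.4 to 0.85 m from the base axis. Payload 10.4 kg.
Tool frame: the origin (TCP) lies at the very end of the fingers, on their centre line; the grasp point (between the pads) lies 19 mm behind it; z points along the fingers, y is the line along which they close (so a half turn about z gives the same grasp; the last joint's range is limited). The gripper opens to 87 mm and grips with 3 to 60 N. Pads are 19 mm wide; open, the fingers measure 117 mm over their backs; the gripper's body (75 mm by 190 mm) begins 51 mm behind the grasp point.
Start: joints at [1.228, 0.332, -0.065, 1.46, 0.022, 1.35, -0.088], TCP at [0.197, -0.593, 0.223] pointing down, gripper open.
Joint ranges: [-2.6, 2.6], [-0.5, 2.12], [-1.47, 1.34], [0.16, 2.42], [-1.27, 4.41], [0.06, 2.06], [-2.6, 2.6]. Speed limits (rad/s): [2.22, 2.22, 2.79, 2.79, 3.14, 3.14, 3.14].

### API

Orientations are given as a unit quaternion [x, y, z, w].
In Python, from bench import r gives the robot as it stands.
- The arm moves only by the tool run_rows, called as name([rows], argument=value, ...), one row to a line, values as JSON. Schema: {"type":"object","properties":{"moves":{"type":"object","properties":{"tx":{"type":"array","items":{"type":"number"},"minItems":1,"maxItems":12},"ty":{"type":"array","items":{"type":"number"},"minItems":1,"maxItems":12},"tz":{"type":"array","items":{"type":"number"},"minItems":1,"maxItems":12},"turn":{"type":"array","items":{"type":"number"},"minItems":1,"maxItems":12},"aperture":{"type":"array","items":{"type":"number"},"minItems":1,"maxItems":12}},"additionalProperties":false,"required":["tx","ty","tz","turn","aperture"]},"grip_n":{"type":"number"},"only":{"type":"string"},"quiet":{"type":"boolean"},"lines":{"type":"string"}},"required":["moves"],"additionalProperties":false}. moves is an object with one list for each field, all of the same length, 1 to 12, a row being the entries at one place: tx, ty, tz (the shift in a scale on which 1.0 is 0.8 m), turn (a turn about the tool's z in parts of the range, where 1.0 means 90 degrees), aperture (the finger opening in m); each row is the pose to reach, as a shift and turn from the pose commanded when the call began, along the tool's axes at that moment; what a row does not reach only later rows make up. A row lasts 1/10 s, in which the tool goes at most 0.05 m and 0.15 rad, less where a joint would pass 70% of its speed; a pose out of reach is approached as far as the arm can. The fingers move at their own pace and stop on an object; grip_n is the grip in N (left out, the last holds). Time passes only in rows, so rows that do not move let the fingers close. The tool returns the time, the measured TCP pose, the force, the opening and the grip force at its end. only (a regular expression) keeps the lines of the reply that match it, lines (a string "A,B") keeps lines A to B, and quiet returns only ok. No shift or turn number may pass 1 either way. Input that does not fit is refused with a message, and nothing moves.
- r.read_state(): the state, without advancing time (a new reading comes with each control period).
- r.camera(name): name is "scene" or "top"; returns a dict with "img" (384x512x3 uint8, red, green, blue), "fx", "fy", "cx", "cy" (pixels), "pose" (4x4, takes a point from camera to world coordinates). Camera axes: x right, y down, z forward; pixel columns grow to the right and rows downward; lengths in m; the calibration is good to about 2 mm. A picture is of the moment at which its call begins. There is no depth.
- r.close_job(): hands the job in; it is judged then, once.
Trained networks look in the newest picture that a camera, given by its name, has taken for a name from the list of things; names that differ only in an ending like _2 or _b are one class to them, and where a whole thing is asked for, a point or a joint stands for the part that bears it (a point fixed in the world has none). Each returns a list of dicts, best first, with "p" (0 to 1); they miss things now and then, are a little off and sometimes report something else, mostly with a low value. They report only what shows in the picture. A call takes as long as a camera call.
- r.recognise(camera, label): "position" ([column, row] as shares, 0 to 1, of the picture: columns of its width, rows of its height, amid what is visible of it).
- r.regions_of(camera, label): "pixels" (384x512 bool, what is visible of it) and "position" ([column, row] as shares, 0 to 1, of the picture: columns of its width, rows of its height, amid what is visible of it).
The state is a dict: "time": time; "joint_positions": joint angles; "joint_vel": joint speeds; "joint_torque": joint torques, N m; "ee_pos": TCP position; "eef_rot": TCP orientation; "ft_force": force on the tool from outside, world axes, zero at the start; "torque": the same for the moment, N m; "width": finger opening in m; "grip_force": force on a finger pad.
Only numpy, scipy, OpenCV 4.12 (cv2) and the standard library are available. Lean on these libraries where they do the work, as an engineer would, in place of code of your own. Each camera call takes 0.05 s, during which the arm holds its last target. There are 200 camera calls.

### The job

Take the two stacks on the worktop apart, lifting one thing at a time from the top down and never tipping one over. Set each thing upright in the middle of the mat of its own colour: the blue-, red- and yellow-lidded containers on the blue, red and yellow mats, the green-capped jar on the green mat and the salt shaker on the white mat; turn the two oblong tubs so that they lie lengthwise along their mats.

Things in the scene. Friction and masses are not known exactly. Their poses are not given: they have to be found in the camera images.
- blue_tub: Oblong food tub, white body, blue lid: 96 mm along its x, 66 mm along its y, 48 mm tall, straight sides, flat top, about 0.25 kg. Origin: centre of the underside, z up. Stands on the worktop at the bottom of the three-high stack, with the red-lidded tub on it.
- red_tub: Oblong food tub, white body, red lid: 72 mm along its x, 50 mm along its y, 44 mm tall, straight sides, flat top, about 0.14 kg. Origin: centre of the underside, z up. Stands on the blue lid, roughly in line with that tub, and carries either the green-capped jar or the salt shaker.
- yellow_canister: Round white food canister with a yellow lid, 60 mm in diameter, 92 mm tall, straight sides, flat top, about 0.22 kg. Origin: centre of the underside, z up. Stands on the worktop and carries whichever of the jar and the salt shaker is not on the red tub.
- green_jar: Round glass spice jar with a green cap, 46 mm in diameter, 106 mm tall, about 0.11 kg; the cap is the top 20 mm. Origin: centre of the underside, z up. At the start its underside is 92 mm above the worktop, on the red or the yellow lid.
- salt_shaker: Round clear salt shaker with a grey top, 44 mm in diameter up to 70 mm, its domed top narrower (34 mm), 90 mm tall in all, about 0.1 kg. Origin: centre of the underside, z up. At the start its underside is 92 mm above the worktop, on the red or the yellow lid.
- blue_mat: Blue oblong mat, place of the blue-lidded tub: 126 mm along its x, 96 mm along its y. Fixed flat on the worktop, 3 mm thick; origin: centre of the underside.
- red_mat: Red oblong mat, place of the red-lidded tub: 102 mm along its x, 80 mm along its y. Fixed flat on the worktop, 3 mm thick; origin: centre of the underside.
- yellow_mat: Yellow round mat, place of the yellow-lidded canister: 90 mm in diameter. Fixed flat on the worktop, 3 mm thick; origin: centre of the underside.
- green_mat: Green round mat, place of the green-capped jar: 76 mm in diameter. Fixed flat on the worktop, 3 mm thick; origin: centre of the underside.
- white_mat: White round mat, place of the salt shaker: 76 mm in diameter. Fixed flat on the worktop, 3 mm thick; origin: centre of the underside. Between mats and stacks lie a loose cork stopper, egg timer and teaspoon, at most 52 mm tall, none within 55 mm of the centre of a mat or stack; other clutter, some of it tall, only at the back and sides, over 75 mm from those centres.

How it is judged:
By the outcome, as a careful person would: the job done as asked, in the order asked, and still so for the second after the job is handed in, with the robot touching nothing.
It also fails if it takes over 125 s, if anything falls off the work surface, if the arm or the gripper's body presses on something with over 40 N, if the wrist force passes 120 N, or if a joint passes its speed limit or range.

## Working session

There is one attempt and no reset: what is moved stays moved. The work goes in short steps, Python scripts to look and compute and a tool call to move; the robot and the scene stay as the last step left them, time stands still between calls to the robot, and variables do not carry over. Pictures are saved under pics/ and viewed, at most 14 in all, crops included, and the job is handed in when it is done.

```bash
mkdir -p pics; ls; python3 - <<'E'
from bench import r
import cv2,numpy as np
for c in("scene","top"):
    d=r.camera(c); cv2.imwrite(f"pics/{c}0.png",d["img"][:,:,::-1]); print(c,d["fx"],d["fy"],d["cx"],d["cy"],np.round(d["pose"],4).tolist())
    for l in "blue_tub red_tub yellow_canister green_jar salt_shaker blue_mat red_mat yellow_mat green_mat white_mat".split():
        q=r.regions_of(c,l)
        print(l,[(round(x["p"],2),np.round(np.array(x["position"])*[512,384],0).tolist(),int(x["pixels"].sum())) for x in q[:3]])
s=r.read_state();print(s["ee_pos"],s["eef_rot"],s["time"],s["width"])
E
```

```text
pics
scene 457.99101958187845 457.99101958187845 251.3047003527842 193.37679950900042 [[-0.8234, -0.3042, 0.479, -0.0006], [-0.5673, 0.429, -0.7029, 1.0006], [0.0084, -0.8505, -0.5258, 0.6539], [0.0, 0.0, 0.0, 1.0]]
blue_tub [(0.85, [253.0, 162.0], 595)]
red_tub [(0.87, [255.0, 146.0], 485)]
yellow_canister [(0.77, [202.0, 213.0], 878)]
green_jar [(0.6, [198.0, 175.0], 964), (0.36, [201.0, 214.0], 854)]
salt_shaker [(0.68, [249.0, 126.0], 406)]
blue_mat [(0.85, [290.0, 214.0], 1069)]
red_mat [(0.72, [278.0, 258.0], 1085)]
yellow_mat [(0.6, [285.0, 215.0], 1105)]
green_mat [(0.84, [211.0, 268.0], 647)]
white_mat [(0.89, [319.0, 187.0], 293)]
top 441.17506270563683 441.17506270563683 259.5394754643309 185.54672104757068 [[-0.005, -0.9822, 0.1877, 0.3089], [-1.0, 0.0062, 0.0053, 0.2067], [-0.0064, -0.1877, -0.9822, 1.2083], [0.0, 0.0, 0.0, 1.0]]
blue_tub [(0.79, [327.0, 147.0], 351)]
red_tub [(0.71, [332.0, 143.0], 349)]
yellow_canister [(0.58, [223.0, 163.0], 257)]
green_jar [(0.95, [216.0, 150.0], 490)]
salt_shaker [(0.71, [338.0, 121.0], 303), (0.61, [216.0, 149.0], 476)]
blue_mat [(0.58, [277.0, 216.0], 1565)]
red_mat [(0.84, [222.0, 234.0], 1129)]
yellow_mat [(0.91, [275.0, 151.0], 825)]
green_mat [(0.91, [178.0, 202.0], 587)]
white_mat [(0.88, [333.0, 215.0], 603), (0.3, [278.0, 214.0], 1627)]
[ 0.19647877 -0.593335    0.22258266] [9.87245471e-01 1.59205459e-01 1.52425595e-05 4.82625112e-05] 1.1 0.08707556916921524
```

```bash
python3 - <<'E'
import cv2
a=cv2.imread("pics/scene0.png");b=cv2.imread("pics/top0.png")
cv2.imwrite("pics/s1.png",cv2.resize(a[80:320,120:420],None,fx=2.5,fy=2.5,interpolation=2))
cv2.imwrite("pics/t1.png",cv2.resize(b[80:290,130:400],None,fx=2.8,fy=2.8,interpolation=2))
E
```

```text
(no output)
```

View pics/s1.png

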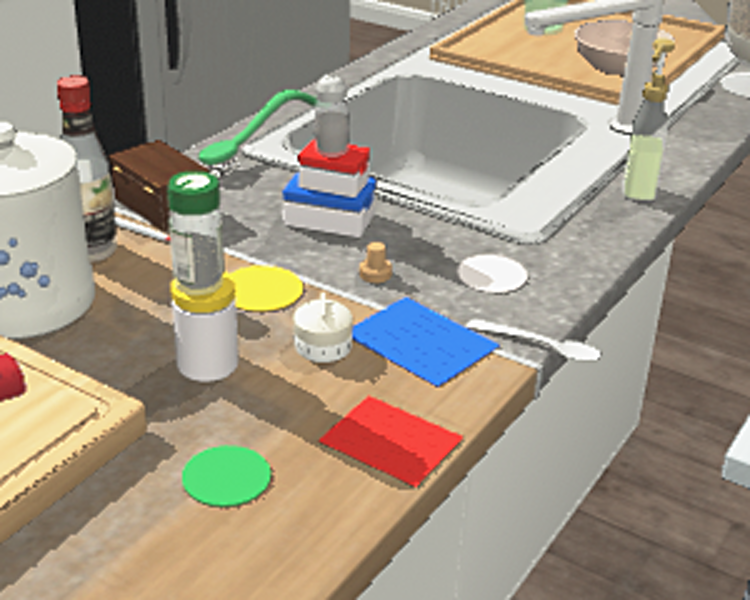

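View pics/t1.png

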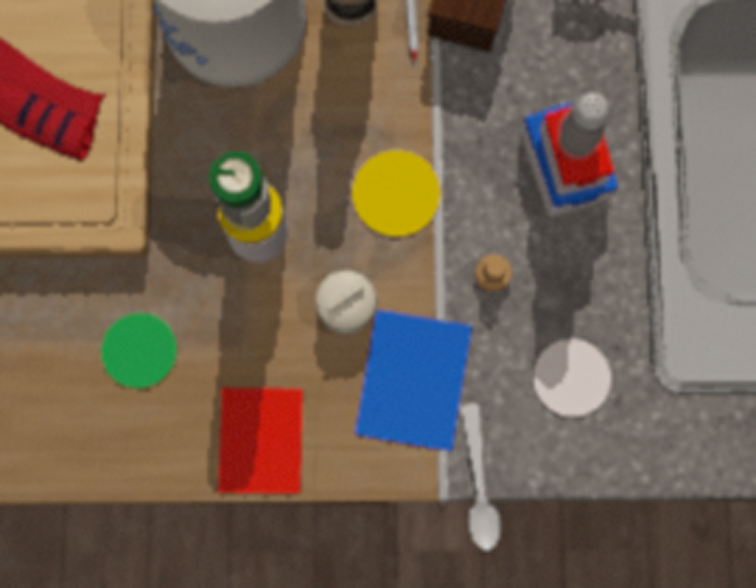

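View pics/top0.png

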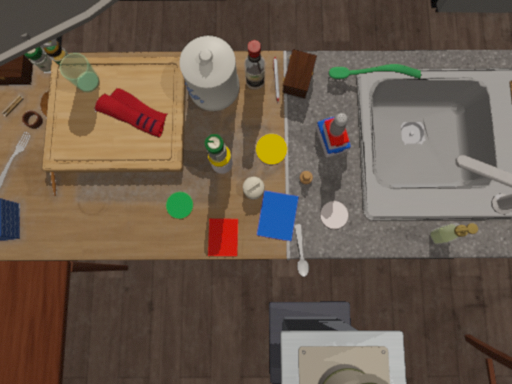

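View pics/scene0.png

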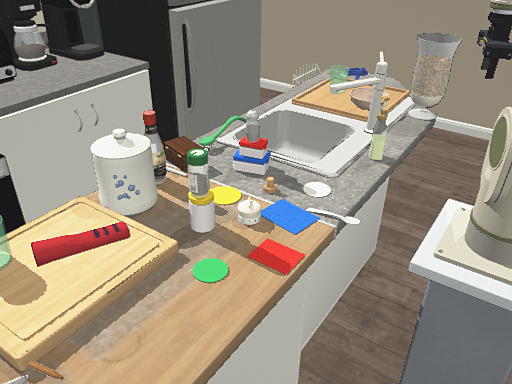

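The jar stands on the canister (top view about (216,150)) and the shaker on the red tub (338,121). The mats are clear, with the cork (306,177), the timer (253,188) and the spoon (302,250) between them. The network's scene "yellow_mat" is wrong: it marks the blue mat. I'll fit models in both views.

```bash
cat > h.py <<'E'
import numpy as np,cv2
from scipy.optimize import minimize
from bench import r
S=4
def box(a,b,h): return np.array([[x,y,z] for z in(0,h) for x in(-a/2,a/2) for y in(-b/2,b/2)])
def cyl(*rz):
    t=np.linspace(0,2*np.pi,40,endpoint=False)
    return np.concatenate([np.c_[R*np.cos(t),R*np.sin(t),0*t+z] for R,z in rz])
M=dict(blue_tub=box(.096,.066,.048),red_tub=box(.072,.05,.044),yellow_canister=cyl((.03,0),(.03,.092)),
 green_jar=cyl((.023,0),(.023,.106)),salt_shaker=cyl((.022,0),(.022,.07),(.017,.075),(.014,.09)),
 blue_mat=box(.126,.096,.003),red_mat=box(.102,.08,.003),yellow_mat=cyl((.045,0),(.045,.003)),
 green_mat=cyl((.038,0),(.038,.003)),white_mat=cyl((.038,0),(.038,.003)))
def place(n,q):
    c,s=np.cos(q[3]),np.sin(q[3]); return M[n]@np.array([[c,s,0],[-s,c,0],[0,0,1]])+q[:3]
def proj(d,P):
    T=np.linalg.inv(d["pose"]); C=P@T[:3,:3].T+T[:3,3]
    return np.c_[C[:,0]/C[:,2]*d["fx"]+d["cx"],C[:,1]/C[:,2]*d["fy"]+d["cy"]]
def ray(d,uv,z):
    v=d["pose"][:3,:3]@np.array([(uv[0]-d["cx"])/d["fx"],(uv[1]-d["cy"])/d["fy"],1]); o=d["pose"][:3,3]
    return o+v*(z-o[2])/v[2]
def sil(d,n,q):
    m=np.zeros((384*S,512*S),np.uint8)
    h=cv2.convexHull(proj(d,place(n,q)).astype(np.float32)).reshape(-1,2)
    cv2.fillConvexPoly(m,np.round(((h+.5)*S-.5)*16).astype(np.int32),1,shift=4); return m
def fit(n,views,q0,occ=(),free=(0,1)):
    """views: list of (cam dict, mask bool); occ: list of (name,q) hiding it"""
    free=list(free); dat=[]
    for d,m in views:
        o=np.zeros((384*S,512*S),np.uint8)
        for k,q in occ: o|=sil(d,k,q)
        mm=cv2.resize(m.astype(np.uint8),None,fx=S,fy=S,interpolation=0)&(1-o); dat.append((d,mm,1-o))
    def f(p):
        q=np.array(q0,float); q[free]=p; c=0
        for d,m,o in dat:
            a=sil(d,n,q)&o; c+=1-(a&m).sum()/max(1,(a|m).sum())
        return c/len(dat)
    p0=np.array(q0,float)[free]; st=np.array([.012,.012,.01,.25])[free]
    for _ in range(2):
        sx=np.vstack([p0]+[p0+st*np.eye(len(free))[i] for i in range(len(free))])
        s=minimize(f,p0,method="Nelder-Mead",options=dict(initial_simplex=sx,xatol=1e-4,fatol=1e-4)); p0=s.x; st=st/2
    q=np.array(q0,float); q[free]=s.x; return q,s.fun
def mask(cam,n,near=None):
    L=r.regions_of(cam,n)
    if near is not None: L=[x for x in L if np.hypot(*(np.array(x["position"])*[512,384]-near))<25]
    return (L[0]["pixels"],L[0]["p"]) if L else (None,0)
E
cat > m1.py <<'E'
from h import *
D={c:r.camera(c) for c in("scene","top")}
near={("scene","yellow_mat"):(226,195)}
Z=dict(blue_tub=0,red_tub=.048,yellow_canister=0,green_jar=.092,salt_shaker=.092)
G={}
for n in "green_jar yellow_canister salt_shaker red_tub blue_tub blue_mat red_mat yellow_mat green_mat white_mat".split():
    V=[]
    for c in("scene","top"):
        m,p=mask(c,n,near.get((c,n)))
        if m is not None: V.append((c,D[c],m))
    c,d,m=V[-1]; ys,xs=np.nonzero(m); z=Z.get(n,0)
    g=ray(d,(xs.mean(),ys.mean()),z+M[n][:,2].max()*.6)
    yaw=n in("red_tub","blue_tub","red_mat","blue_mat")
    if n=="red_tub": y0=1.4
    y0=1.57 if yaw else 0
    occ=[(k,G[k]) for k in {"yellow_canister":["green_jar"],"red_tub":["salt_shaker"],"blue_tub":["red_tub","salt_shaker"],"yellow_mat":["green_jar","yellow_canister"]}.get(n,[])]
    fr=(0,1,3) if yaw else (0,1)
    q0=[g[0],g[1],z,y0]
    q,e=fit(n,[v[1:] for v in V],q0,occ,fr); G[n]=q
    print(n,[v[0][0] for v in V],np.round(q,4),round(e,3),end=" | ")
    if len(V)==2:
        q2,e2=fit(n,[v[1:] for v in V],q,occ,fr+(2,)); print("z free",np.round(q2,4),round(e2,3),end=" | ")
    for v in V: print(v[0][0],np.round(fit(n,[v[1:]],q,occ,fr)[0][[0,1,3]],4),end=" ")
    print()
np.save("G.npy",G,allow_pickle=True)
E
python3 m1.py
```

```text
green_jar ['s', 't'] [0.6069 0.3209 0.092  0.    ] 0.074 | z free [0.6065 0.321  0.0931 0.    ] 0.072 | s [0.6098 0.3184 0.    ] t [0.606  0.3204 0.    ] 
yellow_canister ['s', 't'] [0.6053 0.3196 0.     0.    ] 0.567 | z free [ 0.626   0.3278 -0.094   0.    ] 0.537 | s [0.6053 0.3196 0.    ] t [0.6053 0.3196 0.    ] 
salt_shaker ['s', 't'] [0.6177 0.3252 0.092  0.    ] 0.631 | z free [0.5698 0.3064 0.2486 0.    ] 0.528 | s [0.6177 0.3252 0.    ] t [0.6177 0.3252 0.    ] 
red_tub ['s', 't'] [0.6652 0.0152 0.048  0.739 ] 0.377 | z free [0.6635 0.0167 0.0517 0.7271] 0.372 | s [0.6684 0.0107 0.7759] t [0.6704 0.0104 0.2478] 
blue_tub ['s', 't'] [0.6681 0.0104 0.     1.2964] 0.43 | z free [0.6639 0.0147 0.0092 1.2614] 0.41 | s [ 0.6825 -0.0077  1.5988] t [0.665  0.0131 1.2546] 
blue_mat ['s', 't'] [0.4571 0.1628 0.     1.8101] 0.325 | z free [4.5680e-01 1.6450e-01 1.7000e-03 1.8463e+00] 0.324 | s [0.4583 0.1618 1.8183] t [0.4568 0.1647 1.8516] 
red_mat ['s', 't'] [0.3993 0.3125 0.     1.8949] 0.327 | z free [0.3984 0.3133 0.0021 1.9292] 0.326 | s [0.3993 0.3112 1.9062] t [0.3988 0.3139 1.9101] 
yellow_mat ['s', 't'] [0.6478 0.1791 0.     0.    ] 0.088 | z free [0.6468 0.1795 0.0014 0.    ] 0.087 | s [0.6503 0.1796 0.    ] t [0.6455 0.1792 0.    ] 
green_mat ['s', 't'] [0.4883 0.435  0.     0.    ] 0.077 | z free [0.4877 0.4355 0.0016 0.    ] 0.072 | s [0.4893 0.4342 0.    ] t [0.4871 0.4357 0.    ] 
white_mat ['s', 't'] [0.4587 0.0083 0.     0.    ] 0.092 | z free [0.4577 0.0107 0.0035 0.    ] 0.067 | s [0.4601 0.0053 0.    ] t [0.4581 0.0103 0.    ]
```

```bash
python3 - <<'E'
s=open("m1.py").read()
s=s.replace('near={("scene","yellow_mat"):(226,195)}','''near={}
for n,a,b in [("blue_tub",(253,162),(327,147)),("red_tub",(255,146),(332,143)),("yellow_canister",(202,213),(223,163)),("green_jar",(198,175),(216,150)),("salt_shaker",(249,126),(338,121)),("blue_mat",(290,214),(277,216)),("red_mat",(278,258),(222,234)),("yellow_mat",(226,195),(275,151)),("green_mat",(211,268),(178,202)),("white_mat",(319,187),(333,215))]: near["scene",n]=a;near["top",n]=b''')
s=s.replace('    if n=="red_tub": y0=1.4\n','').replace("y0=1.57 if yaw else 0","y0={'red_tub':.2,'blue_tub':.2,'blue_mat':-.12}.get(n,0)")
open("m1.py","w").write(s)
h=open("h.py").read().replace("<25]","<(12 if n.endswith(('er','ar')) else 20)]");open("h.py","w").write(h)
E
python3 m1.py
```

```text
green_jar ['s', 't'] [0.6087 0.3216 0.092  0.    ] 0.081 | z free [0.6085 0.3217 0.0924 0.    ] 0.081 | s [0.6125 0.3172 0.    ] t [0.6074 0.3213 0.    ] 
yellow_canister ['s', 't'] [0.6065 0.3188 0.     0.    ] 0.105 | z free [0.6058 0.3189 0.0035 0.    ] 0.094 | s [0.6091 0.3149 0.    ] t [0.6072 0.3192 0.    ] 
salt_shaker ['t'] [0.6716 0.0116 0.092  0.    ] 0.178 | t [0.6716 0.0116 0.    ] 
red_tub ['s', 't'] [0.671  0.0082 0.048  0.2384] 0.131 | z free [0.6698 0.0093 0.0518 0.2194] 0.119 | s [0.6735 0.0027 0.3191] t [0.6708 0.0087 0.2164] 
blue_tub ['s', 't'] [0.6751 0.0088 0.     0.2828] 0.114 | z free [0.6742 0.0095 0.0022 0.2693] 0.107 | s [0.6798 0.0061 0.2855] t [0.6738 0.009  0.2601] 
blue_mat ['s', 't'] [ 0.4569  0.1641  0.     -0.1794] 0.05 | z free [ 0.4561  0.1652  0.0022 -0.1818] 0.041 | s [ 0.4578  0.1626 -0.1763] t [ 0.4565  0.1653 -0.1847] 
red_mat ['s', 't'] [ 0.3991  0.3144  0.     -0.0043] 0.076 | z free [ 0.399   0.3151  0.0028 -0.0135] 0.066 | s [ 0.4012  0.3122 -0.0389] t [ 0.399   0.3154 -0.0146] 
yellow_mat ['s', 't'] [0.6485 0.1779 0.     0.    ] 0.1 | z free [0.6482 0.1787 0.0012 0.    ] 0.098 | s [0.6497 0.1773 0.    ] t [0.6463 0.1794 0.    ] 
green_mat ['s', 't'] [0.4879 0.4353 0.     0.    ] 0.055 | z free [0.4873 0.4356 0.0015 0.    ] 0.049 | s [0.4888 0.434  0.    ] t [0.4872 0.436  0.    ] 
white_mat ['s', 't'] [0.4575 0.0098 0.     0.    ] 0.126 | z free [0.4575 0.0098 0.     0.    ] 0.126 | s [0.4592 0.0062 0.    ] t [0.4575 0.011  0.    ]
```

```bash
cat > go.py <<'E'
import sys,numpy as np
from scipy.spatial.transform import Rotation as R
from bench import r
s=r.read_state(); A=R.from_quat(s["eef_rot"]).as_matrix(); p=np.array(s["ee_pos"]); psi=np.arctan2(A[1,0],A[0,0])
print("t",s["time"],"p",np.round(p,4),"yaw",round(psi,3),"tilt",np.round(A[:,2],3),"w",round(s["width"],4),"F",np.round(s["ft_force"],1))
for a in sys.argv[1:]:
    x,y,z,w=map(float,a.split(",")); t=(psi-w+np.pi/2)%np.pi-np.pi/2
    print(a,"->",np.round(A.T@(np.array([x,y,z])-p),4),"turn",round(t,3))
E
python3 go.py .197,-.593,.42,.225 .5,-.2,.42,.225 .671,.0105,.30,.225
python3 - <<'E'
import sys;sys.path.insert(0,'.')
from h import *
d=r.camera("top")
for n,u in dict(timer=(253,188),cork=(306,177),spoon0=(298,226),spoon1=(303,272),soap=(437,238),fau=(505,200)).items(): print(n,ray(d,u,.02))
E
```

```text
t 3.3 p [ 0.1965 -0.5933  0.2226] yaw 0.32 tilt [ 0. -0. -1.] w 0.0872 F [-0.5 -0.9  0.1]
.197,-.593,.42,.225 -> [ 0.0006 -0.0002 -0.1974] turn 0.095
.5,-.2,.42,.225 -> [ 0.4118 -0.278  -0.1975] turn 0.095
.671,.0105,.30,.225 -> [ 0.6403 -0.424  -0.0775] turn 0.095
timer [0.5293235  0.23109161 0.02      ]
cork [0.55918699 0.08522847 0.02      ]
spoon0 [0.4244728  0.11010641 0.02      ]
spoon1 [0.3028271  0.09950721 0.02      ]
soap [ 0.3902587 -0.2607576  0.02     ]
fau [ 0.49192346 -0.45319328  0.02      ]
```

Units first: shifts go in shares of 0.8 m and turns go in shares of 90 degrees. So 0.41 m / 0.8 = 0.5125, -0.278 m / 0.8 = -0.3475, 0.095 rad / 1.5708 = 0.0605.

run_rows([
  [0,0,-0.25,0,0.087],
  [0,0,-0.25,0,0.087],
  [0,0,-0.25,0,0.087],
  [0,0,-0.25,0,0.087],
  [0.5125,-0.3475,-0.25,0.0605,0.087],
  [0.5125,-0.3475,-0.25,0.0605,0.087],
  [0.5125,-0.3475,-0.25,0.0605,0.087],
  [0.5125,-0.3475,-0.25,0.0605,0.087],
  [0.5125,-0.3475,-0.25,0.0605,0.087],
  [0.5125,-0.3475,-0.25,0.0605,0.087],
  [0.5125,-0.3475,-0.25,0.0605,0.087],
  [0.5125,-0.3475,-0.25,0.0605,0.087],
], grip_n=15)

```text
refused: moves: the value is not of type 'object' (schema: type "object"). Nothing was moved.
```

The error is about the shape of the input: an object with one list for each field. Fixing that and sending the same move.

run_rows(moves={"tx":[0,0,0,0,0.5125,0.5125,0.5125,0.5125,0.5125,0.5125,0.5125,0.5125],"ty":[0,0,0,0,-0.3475,-0.3475,-0.3475,-0.3475,-0.3475,-0.3475,-0.3475,-0.3475],"tz":[-0.25,-0.25,-0.25,-0.25,-0.25,-0.25,-0.25,-0.25,-0.25,-0.25,-0.25,-0.25],"turn":[0,0,0,0,0.0605,0.0605,0.0605,0.0605,0.0605,0.0605,0.0605,0.0605],"aperture":[0.087,0.087,0.087,0.087,0.087,0.087,0.087,0.087,0.087,0.087,0.087,0.087]}, grip_n=15)

```text
time: 4.55
ee_pos: [0.441, -0.2743, 0.4229]
eef_rot: [0.994, 0.112, 0.0, 0.0]
ft_force: [1.5, -0.6, -0.6]
width: 0.087
grip_force: 0.0
```

```bash
python3 go.py .671,.0105,.30,.225 .671,.0105,.126,.225
```

```text
t 4.55 p [ 0.441  -0.2743  0.4229] yaw 0.225 tilt [ 0.001 -0.001 -1.   ] w 0.087 F [ 1.5 -0.6 -0.6]
.671,.0105,.30,.225 -> [ 0.2876 -0.2265  0.1229] turn -0.0
.671,.0105,.126,.225 -> [ 0.2875 -0.2267  0.2969] turn -0.0
```

Converted, 0.285 m / 0.8 = 0.3563, -0.225 m / 0.8 = -0.2813.

run_rows(moves={"tx":[0.3563,0.3563,0.3563,0.3563,0.3563,0.3563,0.3563,0.3563,0.3563,0.3563,0.3563],"ty":[-0.2813,-0.2813,-0.2813,-0.2813,-0.2813,-0.2813,-0.2813,-0.2813,-0.2813,-0.2813,-0.2813],"tz":[0.15,0.15,0.15,0.15,0.15,0.15,0.15,0.15,0.15,0.15,0.15],"turn":[0,0,0,0,0,0,0,0,0,0,0],"aperture":[0.087,0.087,0.087,0.087,0.087,0.087,0.087,0.087,0.087,0.087,0.087]})

```text
time: 5.65
ee_pos: [0.6679, 0.0054, 0.3032]
eef_rot: [0.994, 0.111, 0.0, 0.0]
ft_force: [0.7, -0.1, -0.2]
width: 0.0869
grip_force: 0.0
```

```bash
python3 go.py .671,.0105,.22,.225 .671,.0105,.126,.225
```

```text
t 5.65 p [0.6679 0.0054 0.3032] yaw 0.223 tilt [ 0.001 -0.001 -1.   ] w 0.0869 F [ 0.7 -0.1 -0.2]
.671,.0105,.22,.225 -> [ 0.0041 -0.0043  0.0832] turn -0.002
.671,.0105,.126,.225 -> [ 0.0041 -0.0044  0.1772] turn -0.002
```

Converted, 0.177 m / 0.8 = 0.2213, 0.16 m / 0.8 = 0.2.

run_rows(moves={"tx":[0.005,0.005,0.005,0.005,0.005,0.005,0.005],"ty":[-0.005,-0.005,-0.005,-0.005,-0.005,-0.005,-0.005],"tz":[0.0625,0.1125,0.1625,0.2,0.2213,0.2213,0.2213],"turn":[0,0,0,0,0,0,0],"aperture":[0.087,0.087,0.087,0.087,0.087,0.087,0.087]})

```text
time: 6.35
ee_pos: [0.6717, 0.011, 0.1274]
eef_rot: [0.994, 0.112, 0.001, 0.0]
ft_force: [-0.7, 0.1, 0.4]
width: 0.087
grip_force: 0.0
```

```bash
python3 - <<'E'
import sys;sys.path.insert(0,'.')
from h import *
d=r.camera("scene");a=cv2.resize(d["img"][60:210,170:350,::-1],None,fx=4,fy=4,interpolation=2)
d=r.camera("top");b=cv2.resize(d["img"][80:180,270:390,::-1],None,fx=4,fy=4,interpolation=2)
cv2.imwrite("pics/g1.png",a)
E
python3 go.py
```

```text
t 6.45 p [0.6721 0.0115 0.128 ] yaw 0.224 tilt [ 0.003  0.    -1.   ] w 0.0871 F [-0.4  0.5 -0.5]
```

View pics/g1.png

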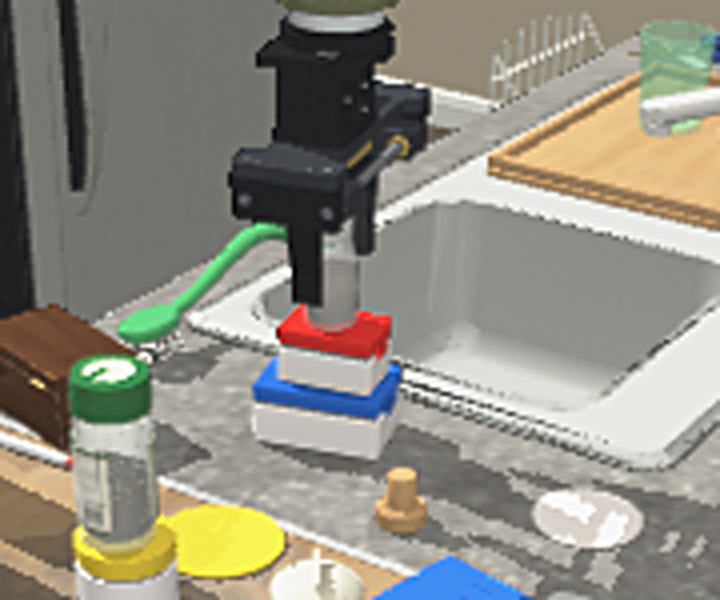

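The crop shows the fingers straddling the shaker (about (340,285) in the crop), clear of the red lid. I'll close gently.

run_rows(moves={"tx":[0,0,0,0,0,0,0,0,0,0],"ty":[0,0,0,0,0,0,0,0,0,0],"tz":[0,0,0,0,0,0,0,0,0,0],"turn":[0,0,0,0,0,0,0,0,0,0],"aperture":[0.07,0.06,0.054,0.05,0.047,0.044,0.04,0.035,0.03,0.03]}, grip_n=12)

```text
time: 7.45
ee_pos: [0.6709, 0.0114, 0.1255]
eef_rot: [0.994, 0.112, -0.0, 0.0]
ft_force: [0.1, 0.0, 0.6]
width: 0.0403
grip_force: 11.8
```

```bash
python3 go.py
```

```text
t 7.45 p [0.6709 0.0114 0.1255] yaw 0.225 tilt [-0. -0. -1.] w 0.0403 F [0.1 0.  0.6]
```

Converted, -0.1 m / 0.8 = -0.125, -0.06 m / 0.8 = -0.075.

run_rows(moves={"tx":[0,0,0,0,0,0],"ty":[0,0,0,0,0,0],"tz":[-0.0125,-0.0375,-0.075,-0.125,-0.125,-0.125],"turn":[0,0,0,0,0,0],"aperture":[0.03,0.03,0.03,0.03,0.03,0.03]})

```text
time: 8.05
ee_pos: [0.6714, 0.0118, 0.2272]
eef_rot: [0.994, 0.112, 0.001, 0.0]
ft_force: [-0.8, -0.7, -2.0]
width: 0.0404
grip_force: 11.8
```

```bash
cat > held.py <<'E'
import sys
from h import *
n=sys.argv[1]; z=float(sys.argv[2])   # underside z expected
s=r.read_state(); p=s["ee_pos"]
from scipy.spatial.transform import Rotation as R
A=R.from_quat(s["eef_rot"]).as_matrix(); w=np.arctan2(A[1,0],A[0,0])
yaw="tub" in n
for c in("scene","top"):
    d=r.camera(c); cv2.imwrite(f"pics/{n}_{c}.png",d["img"][:,:,::-1])
    uv=proj(d,np.array([[p[0],p[1],z+.03]]))[0]
    L=[x for x in r.regions_of(c,n) if np.hypot(*(np.array(x["position"])*[512,384]-uv))<35]
    if not L: print(c,"none",uv); continue
    print(c,L[0]["p"],int(L[0]["pixels"].sum()),uv.round(),end=" ")
    q,e=fit(n,[(d,L[0]["pixels"])],[p[0],p[1],z,w],free=(0,1,3) if yaw else (0,1)); print(q.round(4),round(e,3),"off tool axes",(A[:2,:2].T@(q[:2]-p[:2])).round(4),"yaw",round(w,3))
print(p.round(4),s["width"])
E
python3 held.py salt_shaker .192; python3 -c "
import cv2
a=cv2.imread('pics/salt_shaker_scene.png')[60:210,170:350]
cv2.imwrite('pics/g2.png',cv2.resize(a,None,fx=4,fy=4,interpolation=2))"
```

```text
scene 0.84 289 [253.  97.] [0.6756 0.0067 0.192  0.225 ] 0.488 off tool axes [0.003  0.0059] yaw 0.225
top 0.65 90 [344. 112.] [0.647  0.0171 0.192  0.225 ] 0.818 off tool axes [-0.0226 -0.0106] yaw 0.225
[0.6714 0.0118 0.2272] 0.04041672203134695
```

View pics/g2.png

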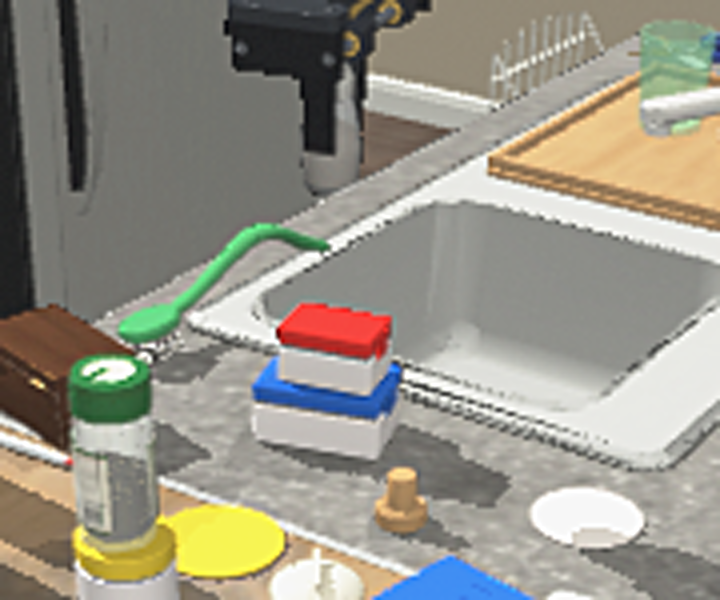

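The shaker is held upright (crop (332,160)); the red and blue tubs are undisturbed.

```bash
python3 - <<'E'
from h import *
d=r.camera("scene")
for off in (0,.01,-.01):
  w=.225; p=np.array([.6714+off*np.cos(w),.0118+off*np.sin(w),.1937])
  t=np.linspace(0,6.28,60); P=np.c_[p[0]+.022*np.cos(t),p[1]+.022*np.sin(t),0*t+p[2]]
  u=(proj(d,P)-[170,60])*4; print(off,u.min(0).round(),u.max(0).round())
E
python3 go.py .4577,.0103,.2,.225 .4577,.0103,.038,.225
```

```text
0 [299. 177.] [363. 200.]
0.01 [285. 175.] [349. 198.]
-0.01 [312. 179.] [376. 202.]
t 8.3 p [0.6704 0.0114 0.2244] yaw 0.225 tilt [-0.002 -0.    -1.   ] w 0.0405 F [-0.7 -0.3 -1.8]
.4577,.0103,.2,.225 -> [-0.2076 -0.0463  0.0248] turn -0.0
.4577,.0103,.038,.225 -> [-0.2073 -0.0463  0.1868] turn -0.0
```

Converted, -0.207 m / 0.8 = -0.2588, -0.085 m / 0.8 = -0.1063.

run_rows(moves={"tx":[-0.05,-0.1063,-0.1625,-0.2125,-0.25,-0.2588,-0.2588,-0.2588,-0.2588,-0.2588,-0.2588,-0.2588],"ty":[-0.0125,-0.025,-0.0375,-0.0475,-0.0563,-0.0575,-0.0575,-0.0575,-0.0575,-0.0575,-0.0575,-0.0575],"tz":[0,0.0125,0.025,0.0313,0.0625,0.1,0.1375,0.175,0.1938,0.2063,0.2063,0.2063],"turn":[0,0,0,0,0,0,0,0,0,0,0,0],"aperture":[0.03,0.03,0.03,0.03,0.03,0.03,0.03,0.03,0.03,0.03,0.03,0.03]})

```text
time: 9.5
ee_pos: [0.4592, 0.0103, 0.0611]
eef_rot: [0.994, 0.112, 0.0, 0.0]
ft_force: [0.1, 0.1, -0.4]
width: 0.0404
grip_force: 11.8
```

```bash
python3 go.py .4577,.0103,.037,.225
```

```text
t 9.5 p [0.4592 0.0103 0.0611] yaw 0.225 tilt [ 0.001  0.    -1.   ] w 0.0404 F [ 0.1  0.1 -0.4]
.4577,.0103,.037,.225 -> [-0.0015 -0.0003  0.0241] turn -0.0
```

Converted, 0.0235 m / 0.8 = 0.0294, 0.022 m / 0.8 = 0.0275.

run_rows(moves={"tx":[-0.0013,-0.0013,-0.0013,-0.0013,-0.0013,-0.0013,-0.0013],"ty":[0,0,0,0,0,0,0],"tz":[0.01,0.0175,0.0238,0.0275,0.0294,0.0294,0.0294],"turn":[0,0,0,0,0,0,0],"aperture":[0.03,0.03,0.03,0.03,0.03,0.03,0.03]})

```text
time: 10.2
ee_pos: [0.458, 0.01, 0.0372]
eef_rot: [0.994, 0.112, 0.0, 0.0]
ft_force: [0.6, -0.4, -0.9]
width: 0.0402
grip_force: 11.8
```

```bash
python3 go.py
```

```text
t 10.2 p [0.458  0.01   0.0372] yaw 0.225 tilt [ 0. -0. -1.] w 0.0402 F [ 0.6 -0.4 -0.9]
```

Converted, 0.001 m / 0.8 = 0.0013.

run_rows(moves={"tx":[0,0,0],"ty":[0,0,0],"tz":[0.0013,0.0013,0.0013],"turn":[0,0,0],"aperture":[0.03,0.03,0.03]})

```text
time: 10.5
ee_pos: [0.4582, 0.01, 0.0363]
eef_rot: [0.994, 0.112, 0.0, 0.0]
ft_force: [-0.3, -0.1, 2.4]
width: 0.0401
grip_force: 12.0
```

run_rows(moves={"tx":[0,0,0,0,0,0,0,0,0],"ty":[0,0,0,0,0,0,0,0,0],"tz":[0,0,0,-0.025,-0.075,-0.125,-0.1875,-0.2125,-0.2125],"turn":[0,0,0,0,0,0,0,0,0],"aperture":[0.05,0.06,0.075,0.08,0.087,0.087,0.087,0.087,0.087]})

```text
time: 11.4
ee_pos: [0.4596, 0.0101, 0.2093]
eef_rot: [0.994, 0.112, 0.003, 0.001]
ft_force: [1.1, -0.4, -0.3]
width: 0.0865
grip_force: 0.0
```

```bash
python3 go.py .6705,.0085,.18,.23 .6705,.0085,.055,.23
```

```text
t 11.4 p [0.4596 0.0101 0.2093] yaw 0.225 tilt [ 0.006 -0.001 -1.   ] w 0.0865 F [ 1.1 -0.4 -0.3]
.6705,.0085,.18,.23 -> [0.2051 0.0485 0.0304] turn -0.005
.6705,.0085,.055,.23 -> [0.2045 0.0482 0.1554] turn -0.005
```

```bash
cat > m2.py <<'E'
import sys
from h import *
# args: name,x,y,z,yaw[,occluder...]  occluders refer to earlier names
G={}
D={c:r.camera(c) for c in("scene","top")}
for c in D: cv2.imwrite(f"pics/last_{c}.png",D[c]["img"][:,:,::-1])
for a in sys.argv[1:]:
    a=a.split(","); n=a[0]; q0=list(map(float,a[1:5])); occ=[(k,G[k]) for k in a[5:]]
    fr=(0,1,3) if n[:3] in("red","blu") else (0,1); V=[]
    for c,d in D.items():
        uv=proj(d,np.array([[q0[0],q0[1],q0[2]+M[n][:,2].max()*.6]]))[0]
        L=[x for x in r.regions_of(c,n) if np.hypot(*(np.array(x["position"])*[512,384]-uv))<20]
        if L: V.append((d,L[0]["pixels"])); q,e=fit(n,V[-1:],q0,occ,fr); print(n,c,q.round(4),round(e,3))
        else: print(n,c,"missing")
    if V: q0,e=fit(n,V,q0,occ,fr); print(n,"both",q0.round(4),round(e,3))
    G[n]=np.array(q0)
E
python3 m2.py red_tub,.6705,.0085,.048,.23 blue_tub,.6745,.009,0,.27,red_tub salt_shaker,.458,.0103,.003,0 white_mat,.4577,.0103,0,0,salt_shaker
```

```text
red_tub scene [0.6733 0.0044 0.048  0.4638] 0.119
red_tub top [0.6697 0.0091 0.048  0.2071] 0.094
red_tub both [0.6698 0.0083 0.048  0.2865] 0.13
blue_tub scene [0.6777 0.0029 0.     0.337 ] 0.054
blue_tub top [0.6744 0.0075 0.     0.3   ] 0.215
blue_tub both [0.6756 0.0075 0.     0.2982] 0.153
salt_shaker scene [0.4634 0.0031 0.003  0.    ] 0.171
salt_shaker top missing
salt_shaker both [0.4634 0.0031 0.003  0.    ] 0.171
white_mat scene [0.4601 0.0053 0.     0.    ] 0.078
white_mat top missing
white_mat both [0.4601 0.0053 0.     0.    ] 0.078
```

```bash
cat > lid.py <<'E'
import sys
from h import *
col,x,y,z=sys.argv[1],*map(float,sys.argv[2:5])
for c in("top","scene"):
    d=r.camera(c); im=cv2.cvtColor(cv2.resize(d["img"],None,fx=4,fy=4,interpolation=2),cv2.COLOR_RGB2HSV); H=im[...,0].astype(int)
    m=((abs((H-(0 if col=="red" else 110)+90)%180-90)<9)&(im[...,1]>150)&(im[...,2]>60)).astype(np.uint8)
    u=proj(d,np.array([[x,y,z]]))[0]
    n,L,S_,C=cv2.connectedComponentsWithStats(m); l=L[int(u[1]*4),int(u[0]*4)]
    if not l: print(c,"no"); continue
    ys,xs=np.nonzero(L==l); W=np.array([ray(d,((a+.5)/4-.5,(b+.5)/4-.5),z)[:2] for a,b in zip(xs[::3],ys[::3])]).astype(np.float32)
    print(c,[np.round(v,4) for v in cv2.minAreaRect(W)])
E
python3 lid.py red .670 .0085 .092; python3 go.py .67,.0085,.18,.25
```

```text
top [array([0.6659, 0.0092]), array([0.0753, 0.0504]), np.float64(13.1927)]
scene [array([0.6623, 0.0147]), array([0.0829, 0.0712]), np.float64(13.576)]
t 12.0 p [0.4578 0.01   0.2058] yaw 0.225 tilt [-0.  0. -1.] w 0.0871 F [ 0.1 -0.1 -0.6]
.67,.0085,.18,.25 -> [0.2065 0.0488 0.0257] turn -0.025
```

Converted, 0.2055 m / 0.8 = 0.2569, 0.148 m / 0.8 = 0.185, -0.005 rad / 1.5708 = -0.0032.

run_rows(moves={"tx":[0.0625,0.125,0.1875,0.2375,0.2569,0.2569,0.2569,0.2569,0.2569,0.2569,0.2569],"ty":[0.015,0.03,0.045,0.0575,0.0606,0.0606,0.0606,0.0606,0.0606,0.0606,0.0606],"tz":[0,0,0,0.025,0.0625,0.1,0.1375,0.1688,0.185,0.185,0.185],"turn":[0,0,0,0,-0.0032,-0.0032,-0.0032,-0.0032,-0.0032,-0.0032,-0.0032],"aperture":[0.087,0.087,0.087,0.087,0.087,0.087,0.087,0.087,0.087,0.087,0.087]})

```text
time: 13.1
ee_pos: [0.6696, 0.0086, 0.0591]
eef_rot: [0.993, 0.115, 0.001, 0.0]
ft_force: [-0.3, -0.2, 0.6]
width: 0.0867
grip_force: 0.0
```

run_rows(moves={"tx":[0,0,0,0,0,0,0,0,0,0],"ty":[0,0,0,0,0,0,0,0,0,0],"tz":[0,0,0,0,0,0,0,0,0,0],"turn":[0,0,0,0,0,0,0,0,0,0],"aperture":[0.075,0.065,0.06,0.056,0.053,0.05,0.047,0.04,0.035,0.035]}, grip_n=15)

```text
time: 14.1
ee_pos: [0.669, 0.0084, 0.058]
eef_rot: [0.993, 0.115, -0.0, 0.0]
ft_force: [0.0, -1.3, 1.3]
width: 0.0501
grip_force: 15.0
```

```bash
python3 go.py
```

```text
t 14.1 p [0.669  0.0084 0.058 ] yaw 0.23 tilt [-0. -0. -1.] w 0.0501 F [ 0.  -1.3  1.3]
```

Converted, -0.1 m / 0.8 = -0.125, -0.09 m / 0.8 = -0.1125.

run_rows(moves={"tx":[0,0,0,0,0,0],"ty":[0,0,0,0,0,0],"tz":[-0.0125,-0.0375,-0.075,-0.1125,-0.125,-0.125],"turn":[0,0,0,0,0,0],"aperture":[0.035,0.035,0.035,0.035,0.035,0.035]})

```text
time: 14.7
ee_pos: [0.6699, 0.0087, 0.16]
eef_rot: [0.993, 0.115, 0.002, 0.0]
ft_force: [-0.1, 0.7, -1.4]
width: 0.0497
grip_force: 15.0
```

```bash
python3 held.py red_tub .148; python3 lid.py blue .6745 .0085 .048; python3 go.py .399,.3145,.15,-.012 .399,.3145,.014,-.012
```

```text
scene 0.57 339 [254. 112.] [ 0.6784 -0.0027  0.148   0.3579] 0.455 off tool axes [0.0057 0.0131] yaw 0.23
top 0.77 227 [342. 119.] [0.6677 0.0084 0.148  0.1861] 0.72 off tool axes [-0.0022 -0.0002] yaw 0.23
[0.6699 0.0087 0.16  ] 0.04968737557077116
top no
scene [array([0.6696, 0.015 ]), array([0.1036, 0.0872]), np.float64(18.4582)]
t 15.0 p [0.6684 0.0084 0.1566] yaw 0.23 tilt [-0.002 -0.    -1.   ] w 0.0497 F [ 0.1 -0.3 -1.2]
.399,.3145,.15,-.012 -> [-0.1925 -0.3594  0.0071] turn 0.242
.399,.3145,.014,-.012 -> [-0.1923 -0.3594  0.1431] turn 0.242
```

Converted, -0.3594 m / 0.8 = -0.4493, -0.345 m / 0.8 = -0.4313, 0.242 rad / 1.5708 = 0.1541.

run_rows(moves={"tx":[-0.025,-0.0513,-0.0775,-0.1038,-0.13,-0.1563,-0.1825,-0.2088,-0.2313,-0.2406,-0.2406,-0.2406],"ty":[-0.0463,-0.095,-0.145,-0.195,-0.245,-0.2938,-0.3438,-0.3938,-0.4313,-0.4493,-0.4493,-0.4493],"tz":[0,0,0,0,0,0,0,0,0.025,0.0625,0.1,0.1],"turn":[0.0318,0.0637,0.0955,0.1273,0.1541,0.1541,0.1541,0.1541,0.1541,0.1541,0.1541,0.1541],"aperture":[0.035,0.035,0.035,0.035,0.035,0.035,0.035,0.035,0.035,0.035,0.035,0.035]})

```text
time: 16.2
ee_pos: [0.3971, 0.3131, 0.0744]
eef_rot: [1.0, -0.005, -0.003, 0.002]
ft_force: [-0.1, -1.2, -0.5]
width: 0.0498
grip_force: 15.0
```

run_rows(moves={"tx":[0,0,0,0,0,0],"ty":[0,0,0,0,0,0],"tz":[0.0188,0.0375,0.05,0.0625,0.0625,0.0625],"turn":[0,0,0,0,0,0],"aperture":[0.035,0.035,0.035,0.035,0.035,0.035]})

```text
time: 16.8
ee_pos: [0.3998, 0.3148, 0.0281]
eef_rot: [1.0, -0.006, -0.0, 0.0]
ft_force: [1.5, 0.2, -1.1]
width: 0.05
grip_force: 15.0
```

```bash
python3 go.py .399,.3145,.014,-.012
```

```text
t 16.8 p [0.3998 0.3148 0.0281] yaw -0.012 tilt [-0. -0. -1.] w 0.05 F [ 1.5  0.2 -1.1]
.399,.3145,.014,-.012 -> [-0.0008  0.0003  0.0141] turn -0.0
```

Converted, 0.015 m / 0.8 = 0.0188, 0.013 m / 0.8 = 0.0163.

run_rows(moves={"tx":[-0.0013,-0.0013,-0.0013,-0.0013,-0.0013,-0.0013],"ty":[0,0,0,0,0,0],"tz":[0.0088,0.0138,0.0163,0.0188,0.0188,0.0188],"turn":[0,0,0,0,0,0],"aperture":[0.035,0.035,0.035,0.035,0.035,0.035]})

```text
time: 17.4
ee_pos: [0.3987, 0.3147, 0.013]
eef_rot: [1.0, -0.006, 0.0, 0.0]
ft_force: [0.2, -0.6, -1.4]
width: 0.0503
grip_force: 15.0
```

```bash
python3 go.py
```

```text
t 17.4 p [0.3987 0.3147 0.013 ] yaw -0.012 tilt [ 0. -0. -1.] w 0.0503 F [ 0.2 -0.6 -1.4]
```

Converted, 0.0015 m / 0.8 = 0.0019.

run_rows(moves={"tx":[0,0,0],"ty":[0,0,0],"tz":[0.0019,0.0019,0.0019],"turn":[0,0,0],"aperture":[0.035,0.035,0.035]})

```text
time: 17.7
ee_pos: [0.399, 0.3148, 0.0124]
eef_rot: [1.0, -0.006, 0.0, 0.0]
ft_force: [-3.3, -3.6, 10.0]
width: 0.05
grip_force: 15.0
```

run_rows(moves={"tx":[0,0,0,0,0,0,0,0],"ty":[0,0,0,0,0,0,0,0],"tz":[0,0,0,-0.025,-0.075,-0.125,-0.1875,-0.1875],"turn":[0,0,0,0,0,0,0,0],"aperture":[0.055,0.065,0.07,0.08,0.087,0.087,0.087,0.087]})

```text
time: 18.5
ee_pos: [0.401, 0.3171, 0.1677]
eef_rot: [1.0, -0.006, 0.004, -0.003]
ft_force: [-0.5, -0.2, 0.4]
width: 0.086
grip_force: 0.0
```

```bash
python3 lid.py blue .6745 .0085 .048; python3 m2.py blue_tub,.6745,.009,0,.27; python3 go.py .6745,.0085,.16,.27
```

```text
top [array([0.6716, 0.0097]), array([0.0988, 0.065 ]), np.float64(16.707)]
scene no
blue_tub scene [ 0.6943 -0.0023  0.      0.6359] 0.788
blue_tub top [0.6749 0.0104 0.     0.2512] 0.107
blue_tub both [0.6757 0.0085 0.     0.289 ] 0.465
t 18.8 p [0.3981 0.3141 0.1601] yaw -0.012 tilt [-0.002 -0.001 -1.   ] w 0.0865 F [-0.8 -0.5 -0.4]
.6745,.0085,.16,.27 -> [ 2.801e-01  3.022e-01 -1.000e-04] turn -0.282
```

Converted, 0.302 m / 0.8 = 0.3775, 0.295 m / 0.8 = 0.3688, -0.25 rad / 1.5708 = -0.1592.

run_rows(moves={"tx":[0.0125,0.025,0.0438,0.0625,0.0938,0.1313,0.175,0.2313,0.2875,0.35,0.35,0.35],"ty":[0.0563,0.1125,0.1688,0.225,0.275,0.3188,0.35,0.3688,0.3775,0.3775,0.3775,0.3775],"tz":[0,0,0,0,0,0,0,0,0,0,0,0],"turn":[0,-0.0318,-0.0637,-0.0955,-0.1273,-0.1592,-0.1827,-0.1827,-0.1827,-0.1827,-0.1827,-0.1827],"aperture":[0.087,0.087,0.087,0.087,0.087,0.087,0.087,0.087,0.087,0.087,0.087,0.087]})

```text
time: 20.0
ee_pos: [0.6746, 0.0097, 0.1586]
eef_rot: [0.991, 0.137, -0.002, -0.001]
ft_force: [0.5, 0.5, -0.5]
width: 0.0871
grip_force: 0.0
```

```bash
python3 go.py .6745,.009,.06,.275 .6745,.009,.014,.275
```

```text
t 20.0 p [0.6746 0.0097 0.1586] yaw 0.275 tilt [-0.004  0.001 -1.   ] w 0.0871 F [ 0.5  0.5 -0.5]
.6745,.009,.06,.275 -> [0.0001 0.0008 0.0986] turn 0.0
.6745,.009,.014,.275 -> [0.0003 0.0009 0.1446] turn 0.0
```

```bash
python3 m2.py blue_tub,.6745,.009,0,.27 red_tub,.399,.3145,.003,-.012
```

```text
blue_tub scene [0.6756 0.0042 0.     0.3681] 0.063
blue_tub top [0.6727 0.0093 0.     0.2888] 0.355
blue_tub both [0.6723 0.0079 0.     0.3072] 0.23
red_tub scene [0.4027 0.3105 0.003  0.1198] 0.128
red_tub top [0.4011 0.3147 0.003  0.009 ] 0.091
red_tub both [0.4014 0.3138 0.003  0.0428] 0.122
```

Converted, 0.1445 m / 0.8 = 0.1806, 0.13 m / 0.8 = 0.1625, -0.01 rad / 1.5708 = -0.0064.

run_rows(moves={"tx":[0,0,0,0,0,0,0],"ty":[0.0013,0.0013,0.0013,0.0013,0.0013,0.0013,0.0013],"tz":[0.05,0.1,0.1375,0.1625,0.1806,0.1806,0.1806],"turn":[-0.0064,-0.0064,-0.0064,-0.0064,-0.0064,-0.0064,-0.0064],"aperture":[0.087,0.087,0.087,0.087,0.087,0.087,0.087]})

```text
time: 21.0
ee_pos: [0.6758, 0.0083, 0.0182]
eef_rot: [0.99, 0.142, 0.001, 0.0]
ft_force: [0.2, 0.5, -0.5]
width: 0.0873
grip_force: 0.0
```

run_rows(moves={"tx":[0,0,0,0,0,0,0,0,0,0],"ty":[0,0,0,0,0,0,0,0,0,0],"tz":[0,0,0,0,0,0,0,0,0,0],"turn":[0,0,0,0,0,0,0,0,0,0],"aperture":[0.08,0.075,0.071,0.068,0.066,0.063,0.058,0.05,0.05,0.05]}, grip_n=20)

```text
time: 22.0
ee_pos: [0.6753, 0.0083, 0.0171]
eef_rot: [0.99, 0.142, 0.0, 0.0]
ft_force: [-1.4, 0.3, 2.6]
width: 0.0659
grip_force: 20.0
```

```bash
python3 go.py
```

```text
t 22.0 p [0.6753 0.0083 0.0171] yaw 0.285 tilt [ 0. -0. -1.] w 0.0659 F [-1.4  0.3  2.6]
```

Converted, -0.11 m / 0.8 = -0.1375, -0.1 m / 0.8 = -0.125.

run_rows(moves={"tx":[0,0,0,0,0,0,0],"ty":[0,0,0,0,0,0,0],"tz":[-0.0125,-0.0375,-0.075,-0.125,-0.1375,-0.1375,-0.1375],"turn":[0,0,0,0,0,0,0],"aperture":[0.05,0.05,0.05,0.05,0.05,0.05,0.05]})

```text
time: 22.7
ee_pos: [0.6746, 0.0081, 0.1257]
eef_rot: [0.99, 0.142, -0.001, 0.0]
ft_force: [-0.5, -0.1, -2.6]
width: 0.0658
grip_force: 20.0
```

```bash
python3 go.py .4563,.165,.12,-.182 .4563,.165,.0205,-.182
```

```text
t 22.7 p [0.6746 0.0081 0.1257] yaw 0.285 tilt [-0.002 -0.    -1.   ] w 0.0658 F [-0.5 -0.1 -2.6]
.4563,.165,.12,-.182 -> [-0.1654 -0.2119  0.006 ] turn 0.467
.4563,.165,.0205,-.182 -> [-0.1652 -0.2119  0.1055] turn 0.467
```

Converted, -0.212 m / 0.8 = -0.265, -0.19 m / 0.8 = -0.2375, 0.467 rad / 1.5708 = 0.2973.

run_rows(moves={"tx":[-0.025,-0.0575,-0.09,-0.125,-0.1575,-0.1875,-0.2063,-0.2063,-0.2063,-0.2063,-0.2063,-0.2063],"ty":[-0.0325,-0.0725,-0.115,-0.16,-0.2025,-0.2375,-0.265,-0.265,-0.265,-0.265,-0.265,-0.265],"tz":[0,0,0,0,0,0,0,0.0375,0.075,0.1,0.1125,0.1125],"turn":[0.0382,0.0828,0.1273,0.1783,0.2292,0.2737,0.2973,0.2973,0.2973,0.2973,0.2973,0.2973],"aperture":[0.05,0.05,0.05,0.05,0.05,0.05,0.05,0.05,0.05,0.05,0.05,0.05]})

```text
time: 23.9
ee_pos: [0.4558, 0.1648, 0.0351]
eef_rot: [0.996, -0.091, -0.002, 0.001]
ft_force: [1.0, 0.5, -2.8]
width: 0.0658
grip_force: 20.0
```

```bash
python3 go.py .4563,.165,.0201,-.182
```

```text
t 23.9 p [0.4558 0.1648 0.0351] yaw -0.182 tilt [-0.004 -0.001 -1.   ] w 0.0658 F [ 1.   0.5 -2.8]
.4563,.165,.0201,-.182 -> [ 0.0005 -0.0003  0.015 ] turn -0.0
```

run_rows(moves={"tx":[0,0,0,0,0,0],"ty":[0,0,0,0,0,0],"tz":[0.005,0.01,0.015,0.0188,0.0188,0.0188],"turn":[0,0,0,0,0,0],"aperture":[0.05,0.05,0.05,0.05,0.05,0.05]})

```text
time: 24.5
ee_pos: [0.4574, 0.1654, 0.0221]
eef_rot: [0.996, -0.091, 0.0, 0.0]
ft_force: [-0.4, -0.2, -2.1]
width: 0.066
grip_force: 20.0
```

```bash
python3 go.py .4563,.165,.0201,-.182
```

```text
t 24.5 p [0.4574 0.1654 0.0221] yaw -0.182 tilt [ 0. -0. -1.] w 0.066 F [-0.4 -0.2 -2.1]
.4563,.165,.0201,-.182 -> [-0.001   0.0006  0.002 ] turn -0.0
```

Units first: shifts go in shares of 0.8 m and turns go in shares of 90 degrees. So 0.0025 m / 0.8 = 0.0031, 0.0015 m / 0.8 = 0.0019.

run_rows(moves={"tx":[-0.0013,-0.0013,-0.0013,-0.0013],"ty":[0,0,0,0],"tz":[0.0019,0.0031,0.0031,0.0031],"turn":[0,0,0,0],"aperture":[0.05,0.05,0.05,0.05]})

```text
time: 24.9
ee_pos: [0.4564, 0.1656, 0.02]
eef_rot: [0.996, -0.091, 0.0, 0.0]
ft_force: [-3.1, -1.5, 4.9]
width: 0.0657
grip_force: 20.0
```

run_rows(moves={"tx":[0,0,0,0,0,0,0,0,0,0,0,0],"ty":[0,0,0,0,0,0,0,0,0,0,0,0],"tz":[0,0,0,-0.025,-0.075,-0.125,-0.1875,-0.25,-0.3,-0.325,-0.325,-0.325],"turn":[0,0,0,0,0,0,0,0,0,0,0,0],"aperture":[0.07,0.076,0.08,0.08,0.087,0.087,0.087,0.087,0.087,0.087,0.087,0.087]})

```text
time: 26.1
ee_pos: [0.4563, 0.1655, 0.2791]
eef_rot: [0.996, -0.091, 0.0, 0.0]
ft_force: [0.1, -0.4, -0.3]
width: 0.087
grip_force: 0.0
```

```bash
python3 m2.py green_jar,.608,.321,.092,0 yellow_canister,.6065,.319,0,0,green_jar; python3 go.py .608,.3205,.28,0 .608,.3205,.145,0
```

```text
green_jar scene [0.6134 0.3154 0.092  0.    ] 0.09
green_jar top [0.607  0.3216 0.092  0.    ] 0.07
green_jar both [0.6074 0.3217 0.092  0.    ] 0.085
yellow_canister scene [0.6089 0.3162 0.     0.    ] 0.063
yellow_canister top [0.6071 0.3193 0.     0.    ] 0.107
yellow_canister both [0.6066 0.3191 0.     0.    ] 0.094
t 26.4 p [0.4561 0.1655 0.2787] yaw -0.182 tilt [-0.001 -0.    -1.   ] w 0.0867 F [0.3 0.1 0.7]
.608,.3205,.28,0 -> [ 0.1213 -0.18   -0.0016] turn -0.182
.608,.3205,.145,0 -> [ 0.1215 -0.1801  0.1334] turn -0.182
```

Converted, -0.18 m / 0.8 = -0.225, -0.16 m / 0.8 = -0.2.

run_rows(moves={"tx":[0.0338,0.0675,0.1013,0.135,0.1519,0.1519,0.1519,0.1519,0.1519,0.1519,0.1519,0.1519],"ty":[-0.05,-0.1,-0.15,-0.2,-0.225,-0.225,-0.225,-0.225,-0.225,-0.225,-0.225,-0.225],"tz":[0,0,0,0,0,0.0375,0.075,0.1125,0.1438,0.1663,0.1663,0.1663],"turn":[0,0,0,0,0,0,0,0,0,0,0,0],"aperture":[0.087,0.087,0.087,0.087,0.087,0.087,0.087,0.087,0.087,0.087,0.087,0.087]})

```text
time: 27.6
ee_pos: [0.6085, 0.3206, 0.1467]
eef_rot: [0.996, -0.091, -0.0, 0.0]
ft_force: [-0.7, -0.9, 0.5]
width: 0.0868
grip_force: 0.0
```

```bash
python3 go.py .608,.3205,.145,-.182; python3 - <<'E'
from h import *
d=r.camera("scene");cv2.imwrite("pics/g3.png",cv2.resize(d["img"][90:290,130:350,::-1],None,fx=3,fy=3,interpolation=2))
E
```

```text
t 27.6 p [0.6085 0.3206 0.1467] yaw -0.182 tilt [-0. -0. -1.] w 0.0868 F [-0.7 -0.9  0.5]
.608,.3205,.145,-.182 -> [-0.0005  0.0002  0.0017] turn -0.0
```

View pics/g3.png

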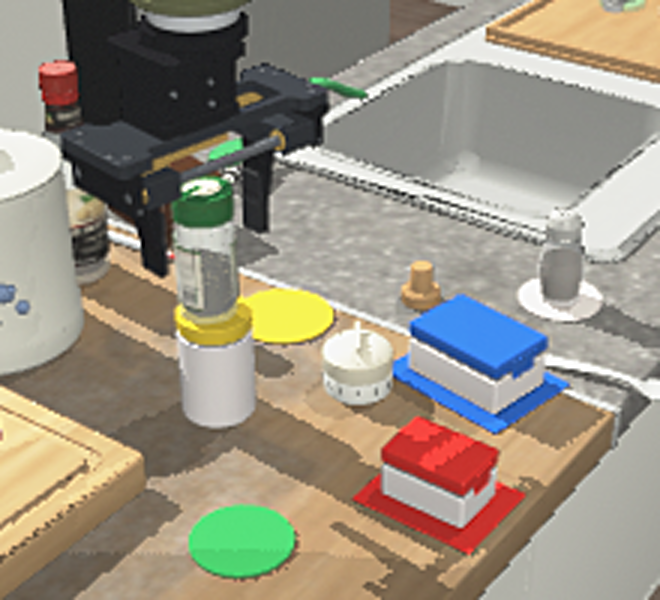

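The jar (crop (205,250)) sits between the fingers at (155,250) and (257,200). Blue, red and shaker stand on their mats.

Converted, 0.001 m / 0.8 = 0.0013.

run_rows(moves={"tx":[0,0,0,0,0,0,0,0,0,0,0],"ty":[0,0,0,0,0,0,0,0,0,0,0],"tz":[0.0013,0.0013,0.0013,0.0013,0.0013,0.0013,0.0013,0.0013,0.0013,0.0013,0.0013],"turn":[0,0,0,0,0,0,0,0,0,0,0],"aperture":[0.075,0.065,0.058,0.054,0.05,0.047,0.044,0.04,0.035,0.03,0.03]}, grip_n=15)

```text
time: 28.75
ee_pos: [0.6085, 0.3206, 0.1456]
eef_rot: [0.996, -0.091, 0.0, -0.0]
ft_force: [0.9, 0.9, 0.6]
width: 0.046
grip_force: 15.0
```

```bash
python3 go.py
```

```text
t 28.75 p [0.6085 0.3206 0.1456] yaw -0.182 tilt [ 0.  0. -1.] w 0.046 F [0.9 0.9 0.6]
```

Converted, -0.06 m / 0.8 = -0.075, -0.03 m / 0.8 = -0.0375.

run_rows(moves={"tx":[0,0,0,0,0],"ty":[0,0,0,0,0],"tz":[-0.0125,-0.0375,-0.075,-0.075,-0.075],"turn":[0,0,0,0,0],"aperture":[0.03,0.03,0.03,0.03,0.03]})

```text
time: 29.25
ee_pos: [0.6088, 0.3207, 0.2066]
eef_rot: [0.996, -0.091, 0.001, -0.0]
ft_force: [0.4, 0.2, -2.4]
width: 0.0454
grip_force: 15.0
```

```bash
python3 go.py .4873,.4355,.2,-.182 .4873,.4355,.0566,-.182
```

```text
t 29.25 p [0.6088 0.3207 0.2066] yaw -0.182 tilt [ 0.001  0.001 -1.   ] w 0.0454 F [ 0.4  0.2 -2.4]
.4873,.4355,.2,-.182 -> [-0.1403 -0.0909  0.0065] turn -0.0
.4873,.4355,.0566,-.182 -> [-0.1405 -0.0908  0.1499] turn -0.0
```

run_rows(moves={"tx":[-0.0438,-0.0875,-0.1313,-0.175,-0.175,-0.175,-0.175,-0.175,-0.175,-0.175,-0.175],"ty":[-0.0288,-0.0575,-0.0863,-0.1138,-0.1138,-0.1138,-0.1138,-0.1138,-0.1138,-0.1138,-0.1138],"tz":[0,0,0,0,0.0438,0.0875,0.125,0.15,0.1688,0.1688,0.1688],"turn":[0,0,0,0,0,0,0,0,0,0,0],"aperture":[0.03,0.03,0.03,0.03,0.03,0.03,0.03,0.03,0.03,0.03,0.03]})

```text
time: 30.35
ee_pos: [0.4875, 0.4355, 0.0709]
eef_rot: [0.996, -0.091, 0.0, -0.0]
ft_force: [0.3, -0.4, -0.6]
width: 0.0455
grip_force: 15.0
```

```bash
python3 go.py .4873,.4355,.0566,-.182
```

```text
t 30.35 p [0.4875 0.4355 0.0709] yaw -0.182 tilt [ 0.  0. -1.] w 0.0455 F [ 0.3 -0.4 -0.6]
.4873,.4355,.0566,-.182 -> [-0.0002  0.      0.0143] turn -0.0
```

Converted, 0.0145 m / 0.8 = 0.0181, 0.0125 m / 0.8 = 0.0156.

run_rows(moves={"tx":[0,0,0,0,0,0],"ty":[0,0,0,0,0,0],"tz":[0.0075,0.0125,0.0156,0.0181,0.0181,0.0181],"turn":[0,0,0,0,0,0],"aperture":[0.03,0.03,0.03,0.03,0.03,0.03]})

```text
time: 30.95
ee_pos: [0.4875, 0.4356, 0.0564]
eef_rot: [0.996, -0.091, 0.0, -0.0]
ft_force: [-0.1, -0.6, 1.6]
width: 0.0456
grip_force: 15.0
```

```bash
python3 go.py
```

```text
t 30.95 p [0.4875 0.4356 0.0564] yaw -0.182 tilt [ 0.001  0.    -1.   ] w 0.0456 F [-0.1 -0.6  1.6]
```

Contact. Release, rise, and re-measure the canister.

Converted, -0.12 m / 0.8 = -0.15, -0.1 m / 0.8 = -0.125.

run_rows(moves={"tx":[0,0,0,0,0,0,0,0],"ty":[0,0,0,0,0,0,0,0],"tz":[0,0,0,-0.025,-0.075,-0.125,-0.15,-0.15],"turn":[0,0,0,0,0,0,0,0],"aperture":[0.05,0.06,0.075,0.085,0.087,0.087,0.087,0.087]})

```text
time: 31.75
ee_pos: [0.4886, 0.4367, 0.18]
eef_rot: [0.996, -0.091, 0.002, -0.002]
ft_force: [0.1, 0.8, -0.8]
width: 0.0864
grip_force: 0.0
```

```bash
python3 m2.py yellow_canister,.6065,.319,0,0 green_jar,.4875,.4355,.003,0; python3 go.py .6065,.319,.16,-.182 .6065,.319,.036,-.182
```

```text
yellow_canister scene [0.6126 0.3098 0.     0.    ] 0.236
yellow_canister top [0.6051 0.319  0.     0.    ] 0.053
yellow_canister both [0.6051 0.3188 0.     0.    ] 0.153
green_jar scene [0.4888 0.4325 0.003  0.    ] 0.067
green_jar top missing
green_jar both [0.4888 0.4325 0.003  0.    ] 0.067
t 32.05 p [0.4868 0.4349 0.1745] yaw -0.182 tilt [-0.002 -0.002 -1.   ] w 0.0867 F [ 0.7  0.3 -0.6]
.6065,.319,.16,-.182 -> [0.1387 0.0923 0.0145] turn -0.0
.6065,.319,.036,-.182 -> [0.1389 0.0921 0.1385] turn -0.0
```

Converted, 0.1385 m / 0.8 = 0.1731, 0.136 m / 0.8 = 0.17.

run_rows(moves={"tx":[0.0438,0.0875,0.1313,0.1731,0.1731,0.1731,0.1731,0.1731,0.1731,0.1731,0.1731,0.1731],"ty":[0.0288,0.0575,0.0863,0.115,0.115,0.115,0.115,0.115,0.115,0.115,0.115,0.115],"tz":[0,0,0,0,0.0125,0.05,0.0875,0.125,0.1563,0.17,0.17,0.17],"turn":[0,0,0,0,0,0,0,0,0,0,0,0],"aperture":[0.087,0.087,0.087,0.087,0.087,0.087,0.087,0.087,0.087,0.087,0.087,0.087]})

```text
time: 33.25
ee_pos: [0.6073, 0.3202, 0.041]
eef_rot: [0.996, -0.091, 0.0, -0.0]
ft_force: [-0.7, -0.5, 0.9]
width: 0.087
grip_force: 0.0
```

run_rows(moves={"tx":[0,0,0,0,0,0,0,0,0,0,0],"ty":[0,0,0,0,0,0,0,0,0,0,0],"tz":[0,0,0,0,0,0,0,0,0,0,0],"turn":[0,0,0,0,0,0,0,0,0,0,0],"aperture":[0.08,0.074,0.07,0.066,0.063,0.06,0.057,0.05,0.045,0.045,0.045]}, grip_n=20)

```text
time: 34.35
ee_pos: [0.6069, 0.3197, 0.04]
eef_rot: [0.996, -0.091, 0.0, 0.0]
ft_force: [-0.4, -0.9, 0.9]
width: 0.0599
grip_force: 20.0
```

```bash
python3 go.py
```

```text
t 34.35 p [0.6069 0.3197 0.04  ] yaw -0.182 tilt [-0. -0. -1.] w 0.0599 F [-0.4 -0.9  0.9]
```

Converted, -0.08 m / 0.8 = -0.1, -0.06 m / 0.8 = -0.075.

run_rows(moves={"tx":[0,0,0,0,0,0],"ty":[0,0,0,0,0,0],"tz":[-0.0125,-0.0375,-0.075,-0.1,-0.1,-0.1],"turn":[0,0,0,0,0,0],"aperture":[0.045,0.045,0.045,0.045,0.045,0.045]})

```text
time: 34.95
ee_pos: [0.6068, 0.32, 0.1201]
eef_rot: [0.996, -0.091, 0.0, -0.0]
ft_force: [0.4, -0.1, -2.5]
width: 0.0595
grip_force: 20.0
```

```bash
python3 go.py .6475,.179,.12,-.182 .6475,.179,.0432,-.182
```

```text
t 34.95 p [0.6068 0.32   0.1201] yaw -0.182 tilt [ 0.  0. -1.] w 0.0595 F [ 0.4 -0.1 -2.5]
.6475,.179,.12,-.182 -> [6.560e-02 1.313e-01 1.000e-04] turn -0.0
.6475,.179,.0432,-.182 -> [0.0655 0.1313 0.0769] turn -0.0
```

Converted, 0.131 m / 0.8 = 0.1638, 0.1 m / 0.8 = 0.125.

run_rows(moves={"tx":[0.02,0.0413,0.0625,0.0819,0.0819,0.0819,0.0819,0.0819,0.0819,0.0819],"ty":[0.0413,0.0825,0.125,0.1638,0.1638,0.1638,0.1638,0.1638,0.1638,0.1638],"tz":[0,0,0,0,0.025,0.05,0.0688,0.0813,0.0813,0.0813],"turn":[0,0,0,0,0,0,0,0,0,0],"aperture":[0.045,0.045,0.045,0.045,0.045,0.045,0.045,0.045,0.045,0.045]})

```text
time: 35.95
ee_pos: [0.6477, 0.1794, 0.0553]
eef_rot: [0.996, -0.091, 0.0, -0.0]
ft_force: [0.0, -0.3, -1.2]
width: 0.0597
grip_force: 20.0
```

```bash
python3 go.py .6475,.179,.0432,-.182
```

```text
t 35.95 p [0.6477 0.1794 0.0553] yaw -0.182 tilt [ 0. -0. -1.] w 0.0597 F [ 0.  -0.3 -1.2]
.6475,.179,.0432,-.182 -> [-0.0001  0.0005  0.0121] turn 0.0
```

Converted, 0.0125 m / 0.8 = 0.0156, 0.011 m / 0.8 = 0.0138.

run_rows(moves={"tx":[0,0,0,0,0,0],"ty":[0,0,0,0,0,0],"tz":[0.0063,0.0113,0.0138,0.0156,0.0156,0.0156],"turn":[0,0,0,0,0,0],"aperture":[0.045,0.045,0.045,0.045,0.045,0.045]})

```text
time: 36.55
ee_pos: [0.6476, 0.1791, 0.043]
eef_rot: [0.996, -0.091, 0.0, -0.0]
ft_force: [-2.1, -0.6, 2.7]
width: 0.0599
grip_force: 20.0
```

```bash
python3 go.py
```

```text
t 36.55 p [0.6476 0.1791 0.043 ] yaw -0.182 tilt [ 0.  0. -1.] w 0.0599 F [-2.1 -0.6  2.7]
```

Converted, -0.3 m / 0.8 = -0.375, -0.27 m / 0.8 = -0.3375.

run_rows(moves={"tx":[0,0,0,0,0,0,0,0,0,0],"ty":[0,0,0,0,0,0,0,0,0,0],"tz":[0,0,0,-0.0375,-0.0875,-0.15,-0.2125,-0.275,-0.3375,-0.375],"turn":[0,0,0,0,0,0,0,0,0,0],"aperture":[0.065,0.075,0.085,0.087,0.087,0.087,0.087,0.087,0.087,0.087]})

```text
time: 37.55
ee_pos: [0.648, 0.1793, 0.3474]
eef_rot: [0.996, -0.091, 0.002, -0.001]
ft_force: [1.0, -0.1, 0.4]
width: 0.087
grip_force: 0.0
```

run_rows(moves={"tx":[0,0,0,0,0,0,0,0,0,0],"ty":[0.0625,0.125,0.1875,0.25,0.3125,0.375,0.4375,0.5,0.5,0.5],"tz":[0,0,0,0,0,0,0,0,0,0],"turn":[0,0,0,0,0,0,0,0,0,0],"aperture":[0.087,0.087,0.087,0.087,0.087,0.087,0.087,0.087,0.087,0.087]})

```text
time: 38.55
ee_pos: [0.5747, -0.2155, 0.3425]
eef_rot: [0.996, -0.092, 0.0, 0.0]
ft_force: [-0.4, 1.2, 0.3]
width: 0.0868
grip_force: 0.0
```

```bash
python3 m2.py green_jar,.4875,.4355,.003,0 yellow_canister,.6475,.179,.003,0 salt_shaker,.458,.01,.003,0 red_tub,.399,.3145,.003,-.012 blue_tub,.4563,.165,.003,-.18; python3 -c "
import cv2
a=cv2.imread('pics/last_top.png')[120:280,140:380]
cv2.imwrite('pics/f_top.png',cv2.resize(a,None,fx=3.3,fy=3.3,interpolation=2))
a=cv2.imread('pics/last_scene.png')[130:300,170:370]
cv2.imwrite('pics/f_scene.png',cv2.resize(a,None,fx=3.5,fy=3.5,interpolation=2))"
```

```text
green_jar scene [0.4887 0.4331 0.003  0.    ] 0.049
green_jar top [0.4861 0.4356 0.003  0.    ] 0.113
green_jar both [0.4869 0.4349 0.003  0.    ] 0.089
yellow_canister scene missing
yellow_canister top [0.6446 0.1803 0.003  0.    ] 0.082
yellow_canister both [0.6446 0.1803 0.003  0.    ] 0.082
salt_shaker scene [4.643e-01 2.000e-04 3.000e-03 0.000e+00] 0.255
salt_shaker top [0.4578 0.0106 0.003  0.    ] 0.188
salt_shaker both [0.4582 0.0103 0.003  0.    ] 0.228
red_tub scene [ 0.403   0.3113  0.003  -0.0272] 0.044
red_tub top [0.401  0.3156 0.003  0.0105] 0.058
red_tub both [0.4009 0.3155 0.003  0.0192] 0.076
blue_tub scene missing
blue_tub top [ 0.4549  0.1651  0.003  -0.1849] 0.056
blue_tub both [ 0.4549  0.1651  0.003  -0.1849] 0.056
```

View pics/f_top.png

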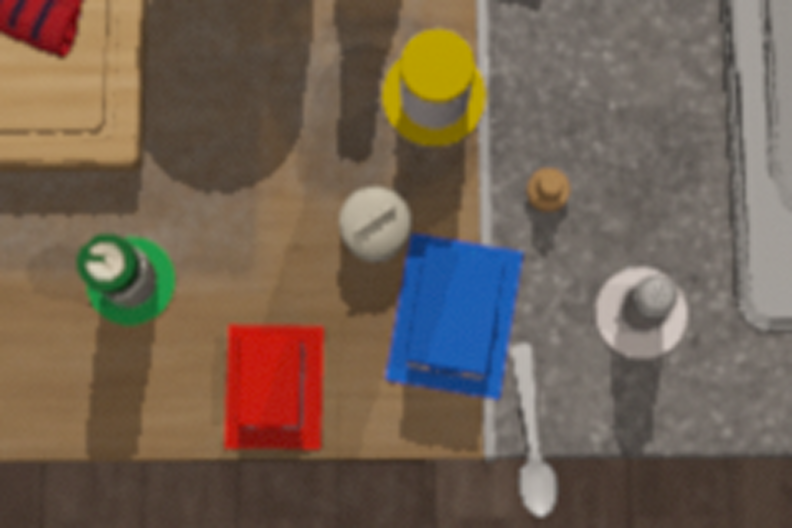

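View pics/f_scene.png

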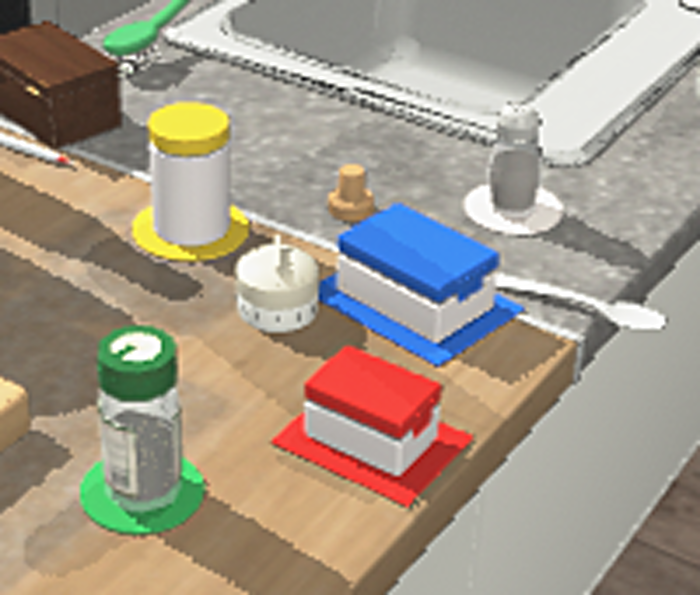

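Both views show all five things upright and centred on their own mats: yellow at (437,85), jar (120,275), red (272,385), blue (455,315) and shaker (645,305) in the top crop. The clutter hasn't moved, so I'm handing in.

```bash
python3 -c "
from bench import r
print(r.close_job())"
```

```text
the job is handed in; nothing more can be done
None
```

Job handed in after about 39 s of robot time: both stacks were taken apart top-down, and all five things stand upright on the mats of their own colours, within about 3 mm of centre by my camera fits, with both tubs lengthwise along their mats.

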